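Set out the specimen booking-in place

TASK

Set out the booking-in place round the square yellow note block: lay the brown carton flat alongside it, on the side away from the blue slide box, with its long side pointing away from you like the note block's own side edge, and put the timer on the middle of the carton's top; stand the sample tube on the opposite side, between the note block and the blue box, and the specimen pot behind the note block, on the side far from the robot. The carton, the tube and the pot are each centred on their side of the note block with the same gap to it, a thumb's width (25 mm); keep tube and pot upright all the way and leave everything else where it is.

Things in the scene. Friction and masses are not known exactly. Their poses are not given: they have to be found in the camera images.
- note_block: Square yellow block of note slips, 76 x 76 x 11 mm, lying flat on the table and fixed there. It is the reference for the layout. Origin at the centre of its underside; z up, its own x axis points away from the robot (within about 15 degrees), its own y axis to the left.
- slide_box: Blue closed slide box, 110 x 98 x 45 mm, long side pointing roughly away from the robot, fixed on the table to the left or to the right of the note block (it differs from start to start). Origin at the centre of its underside. It is not moved.
- carton: Brown cardboard carton with a small white label, closed and solid, 64 mm wide (own x) x 140 mm long (own y) x 52 mm high (own z, up), lying loose on the table, about 0.2 kg. Origin at the centre of its underside. It can be gripped across its 64 mm width.
- timer: White bench timer, a rounded square block 62 x 62 mm (own x and y) and 22 mm high, with a round green knob (26 mm across, set 14 mm off centre towards its own -x) that brings it to 34 mm; loose, about 60 g; the knob does not turn. Origin at the centre of its underside, z up. It can be gripped across two opposite sides of the white block.
- specimen_pot: White plastic specimen pot with a ribbed screw lid, standing upright and loose, 83 mm high; body 42 mm across, lid (upper 15 mm) 48 mm across; about 30 g. Origin at the centre of its underside, z up.
- sample_tube: Slim white sample tube with a turquoise cap, standing upright and loose, 102 mm high; body 28 mm across, cap (upper 20 mm) 30 mm across; about 40 g. Origin at the centre of its underside, z up.
- label_roll: Bystander: white roll of blank labels lying flat beyond the work, 80 mm across, 27 mm high. Origin at the centre of its underside. Loose; leave it alone.
- ribbon_roll: Bystander: black ribbon roll standing on end beyond the work, 42 mm across, 60 mm high. Origin at the centre of its underside. Loose; leave it alone.
- clip_tray: Bystander: small grey tray of paper clips beyond the work, 52 x 72 x 22 mm. Origin at the centre of its underside. Loose; leave it alone.

How it is judged (in metres and radians):
At the end, for the whole second after the job is handed in: Carton, tube and pot upright on the table on their sides of the note block, centres 95, 78 and 87 mm from its centre and in line with it, each within 14 mm (gaps 25 mm); carton parallel within 9 degrees; timer upright on the carton, centred within 14 mm each way; all at rest and released (((y of slide_box in the frame of note_block above 0 m and y of carton in the frame of note_block between -0.109 and -0.081 m and y of sample_tube in the frame of note_block between 0.064 and 0.092 m) or (y of slide_box in the frame of note_block below 0 m and y of carton in the frame of note_block between 0.081 and 0.109 m and y of sample_tube in the frame of note_block between -0.092 and -0.064 m)) and x of carton in the frame of note_block between -0.014 and 0.014 m and angle between the y axis of carton and the x axis of note_block, either way round below 0.15 rad and height (world z) of each of carton, specimen_pot below 0.005 m and angle between each of carton, sample_tube, specimen_pot, timer's own z axis and vertical below 0.08 rad and x of sample_tube in the frame of note_block between -0.014 and 0.014 m and height (world z) of sample_tube below 0.006 m and x of specimen_pot in the frame of note_block between 0.073 and 0.101 m and y of specimen_pot in the frame of note_block between -0.014 and 0.014 m and x of timer in the frame of carton between -0.014 and 0.014 m and y of timer in the frame of carton between -0.014 and 0.014 m and z of timer in the frame of carton between 0.047 and 0.057 m and linear speed of each of carton, timer, specimen_pot, sample_tube below 0.01 m/s and angular speed of each of carton, timer, specimen_pot, sample_tube below 0.1 rad/s); the robot touches nothing.
It fails at once if The specimen pot is tipped over (leans more than 45 degrees) (angle between specimen_pot's own z axis and vertical above 0.785 rad).
It fails at once if The sample tube is tipped over (leans more than 45 degrees) (angle between sample_tube's own z axis and vertical above 0.785 rad).
It fails at once if The white label roll is shifted more than 20 mm (distance of label_roll from where it was at the start of the episode above 0.02 m).
It fails at once if The black ribbon roll is shifted more than 20 mm (distance of ribbon_roll from where it was at the start of the episode above 0.02 m).
It fails at once if The grey clip tray is shifted more than 20 mm (distance of clip_tray from where it was at the start of the episode above 0.02 m).
It also fails if it takes over 120 s, if anything falls off the work surface, if the arm or the gripper's body presses on something with over 40 N, if the wrist force passes 120 N, or if a joint passes its speed limit or range.

ROBOT

A 7-joint arm with a two-finger parallel gripper is mounted at the origin on a cart in front of the work surface, level with it; the furniture and walls round the work are solid. World frame = base frame: x ahead of the robot, y to its left, z up, the work surface at z = 0. Lengths are in mm, angles in rad, forces in N, time in s.
With the tool pointing down it reaches from about 425 to 925 mm from the base axis. Payload 6.8 kg.
Tool frame: the origin (TCP) lies midway between the tips of the shut fingers; the grasp point (between the pads) lies 19 mm behind it; z points along the fingers, y is the line along which they close (so a half turn about z gives the same grasp; the last joint's range is limited). The gripper opens to 88 mm and grips with 3 to 60 N. Pads are 20 mm wide; open, the fingers measure 115 mm over their backs; the gripper's body (75 mm by 178 mm) begins 61 mm behind the grasp point.
Start: joints at [1.103, 0.477, 0.022, 1.555, -0.011, 1.109, -0.083], TCP at [237.669, -631.792, 222.664] pointing down, gripper open.
Joint ranges: [-2.96, 2.96], [-0.34, 2.1], [-1.41, 1.46], [0.24, 2.44], [-1.37, 4.51], [0.17, 1.92], [-2.96, 2.96]. Speed limits (rad/s): [2.39, 2.39, 3.14, 3.14, 3.14, 3.14, 3.14].

INTERFACE

Orientations are given as a unit quaternion [w, x, y, z].
In Python, from rig import manip gives the robot as it stands. The module is installed in compiled form; this text tells all that it offers.
- The arm moves only by the shell command python3 -m creep 'ROWS' [OPENING]. ROWS is text: rows parted by semicolons, each of 4 numbers parted by spaces: the shift along the tool's x, y, z in mm, then the turn about the tool's z in degrees. In form: dx dy dz roll; .... A call has 1 to 20 rows; each row shifts and turns the commanded pose from where the row before left it, along the tool's axes as they then stand; what a row does not reach is not made up. A row lasts 1/10 s, in which the tool goes at most 50 mm and 8.59 degrees, less where a joint would pass 70% of its speed; a pose out of reach is approached as far as the arm can. A call is refused whole if a number of a shift passes 50 or a number of a turn 8.59, either way. A call with a gripper value outside its range is refused whole. OPENING is the gripper command: -1 is fully open, 1 is shut, values between are in proportion, set as the call begins (- or left out, the last holds). The fingers move at their own pace and stop on an object; the grip force is fixed at half the most. Time passes only in rows, so rows that do not move let the fingers close. It gives the time, the measured TCP pose, the force, the opening and the grip force at its end, in the units of the state.
- manip.get_state(): the state, without advancing time (a new reading comes with each control period).
- manip.snapshot(name): name is "scene" or "top"; returns the picture (420x560x3 uint8, red, green, blue); there is no depth.
- manip.camera_model(name): a dict with "camera_matrix" (3x3 intrinsics, pixels), "dist_coeffs" ([k1, k2, p1, p2, k3] as OpenCV has them; the pictures are not rectified), "camera_from_world" (4x4, takes a point from world to camera coordinates). Camera axes: x right, y down, z forward; pixel columns grow to the right and rows downward; lengths in mm; the calibration is good to about 2 mm. A picture is of the moment at which its call begins. camera_model takes no time and is no camera call.
- manip.finish_job(): hands the job in; it is judged then, once.
Trained networks look in the newest picture that a camera, given by its name, has taken for a name from the list of things; names that differ only in an ending like _2 or _b are one class to them, and where a whole thing is asked for, a point or a joint stands for the part that bears it (a point fixed in the world has none). Each returns a list of dicts, best first, with "confidence" (0 to 1); they miss things now and then, are a little off and sometimes report something else, mostly with a low value. They report only what shows in the picture. A call takes as long as a camera call.
- manip.look_for(camera, thing): "extent" ([centre column, centre row, width, height] in pixels, round what is visible of it).
- manip.mark_of(camera, thing): "point" ([column, row] in pixels: a listed point, or the origin of a listed thing).
The state is a dict: "time": time; "joint_positions": joint angles; "qd": joint speeds; "joint_efforts": joint torques, N m; "tool_pos": TCP position; "tool_rot": TCP orientation; "ft_force": force on the tool from outside, world axes, zero at the start; "torque": the same for the moment, N m; "gripper_width": opening from 0.0 (shut) to 1.0 (fully open); "grasp_force": force on a finger pad.
Only numpy, scipy, OpenCV 4.12 (cv2) and the standard library are available. Lean on these libraries where they do the work, as an engineer would, in place of code of your own. Each camera call takes 0.05 s, during which the arm holds its last target. There are 200 camera calls.

## Working session

There is one attempt and no reset: what is moved stays moved. The work goes in short steps, Python scripts to look and compute and a shell command to move; the robot and the scene stay as the last step left them, time stands still between calls to the robot, and variables do not carry over. Pictures are saved under pics/ and viewed, at most 17 in all, crops included, and the job is handed in when it is done.

```bash
mkdir -p pics
cat > h.py <<'E'
from rig import manip
import numpy as np, cv2
def ray(cam,px):
    m=manip.camera_model(cam);K=np.array(m["camera_matrix"],float);d=np.array(m["dist_coeffs"],float);T=np.array(m["camera_from_world"],float)
    u=cv2.undistortPoints(np.array([[px]],float),K,d)[0,0]
    R=T[:3,:3];return -R.T@T[:3,3], R.T@np.array([u[0],u[1],1])
def at(cam,px,z=0):
    o,r=ray(cam,px);return (o+r*(z-o[2])/r[2]).round(1)
def proj(cam,P):
    m=manip.camera_model(cam);T=np.array(m["camera_from_world"],float)
    return cv2.projectPoints(np.array(P,float).reshape(-1,3),cv2.Rodrigues(T[:3,:3])[0],T[:3,3],np.array(m["camera_matrix"],float),np.array(m["dist_coeffs"],float))[0].reshape(-1,2).round(1)
def snap(cam,name):
    im=np.array(manip.snapshot(cam));cv2.imwrite(f"pics/{name}.png",im[:,:,::-1]);return im
E
python3 - <<'E'
from h import *
for c in("scene","top"):
    snap(c,c+"0");print(c,ray(c,(280,210)))
    for t in "note_block slide_box carton timer specimen_pot sample_tube label_roll ribbon_roll clip_tray".split():
        r=manip.mark_of(c,t)
        if r: print(t,[(np.round(q["point"]),round(q["confidence"],2),at(c,q["point"])) for q in r[:2]])
        else: print(t,None)
s=manip.get_state();print(s["time"],s["tool_pos"],s["tool_rot"])
E
```

```text
scene (array([1051.11877889, -569.18523496,  787.72649442]), array([-0.45712417,  0.52140883, -0.72060843]))
note_block [(array([278., 187.]), 0.94, array([484.7,  64.7,   0. ])), (array([177., 307.]), 0.72, array([ 586.5, -381.2,    0. ]))]
slide_box [(array([237., 222.]), 0.71, array([ 497.5, -112.6,    0. ]))]
carton [(array([175., 306.]), 0.93, array([ 580.2, -382.6,    0. ]))]
timer [(array([314., 138.]), 0.77, array([407.7, 327.8,   0. ]))]
specimen_pot [(array([366., 163.]), 0.9, array([611.1, 341.7,   0. ]))]
sample_tube [(array([130., 261.]), 0.91, array([ 399.3, -382. ,    0. ]))]
label_roll [(array([387., 212.]), 0.87, array([776.4, 198.7,  -0. ]))]
ribbon_roll [(array([303., 291.]), 0.67, array([ 765.9, -155.9,    0. ]))]
clip_tray [(array([346., 242.]), 0.6, array([753.2,  32. ,   0. ]))]
top (array([ 339.36359776,  -13.02438969, 1291.29974128]), array([ 0.17454015,  0.00368214, -0.9847612 ]))
note_block [(array([256., 242.]), 0.68, array([466.8,  71.5,   0. ]))]
slide_box [(array([314., 231.]), 0.91, array([ 495.9, -118.2,    0. ]))]
carton [(array([394., 202.]), 0.93, array([ 586.4, -385.3,    0. ]))]
timer [(array([178., 264.]), 0.78, array([401.4, 323. ,   0. ]))]
specimen_pot [(array([178., 268.]), 0.66, array([387.4, 324.1,   0. ])), (array([172., 202.]), 0.56, array([602.7, 348.5,   0. ]))]
sample_tube [(array([399., 252.]), 0.62, array([ 420.1, -389. ,    0. ]))]
label_roll [(array([218., 158.]), 0.82, array([753.3, 196.3,   0. ])), (array([256., 240.]), 0.52, array([472.9,  71.4,   0. ]))]
ribbon_roll [(array([322., 153.]), 0.75, array([ 759.2, -154.8,    0. ]))]
clip_tray [(array([268., 158.]), 0.82, array([748.3,  27.6,   0. ])), (array([400., 254.]), 0.3, array([ 414.9, -391.5,    0. ]))]
1.0 [ 237.66560332 -631.80429331  222.66447645] [5.69724937e-06 9.83867945e-01 1.78896244e-01 2.10114906e-05]
```

Run:
```python
import cv2
a=cv2.imread("pics/top0.png")[120:300,130:450];cv2.imwrite("pics/t0c.png",cv2.resize(a,None,fx=2.5,fy=2.5,interpolation=2))
a=cv2.imread("pics/scene0.png")[100:370,60:460];cv2.imwrite("pics/s0c.png",cv2.resize(a,None,fx=2,fy=2,interpolation=2))
```

```text
(no output)
```

View pics/t0c.png

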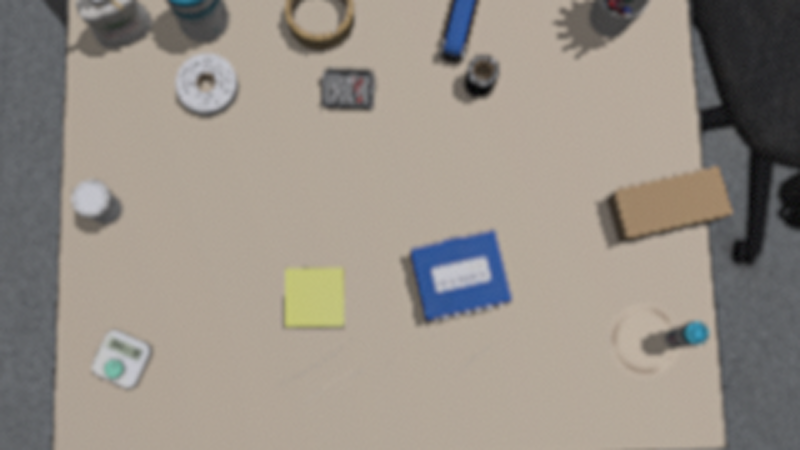

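View pics/s0c.png

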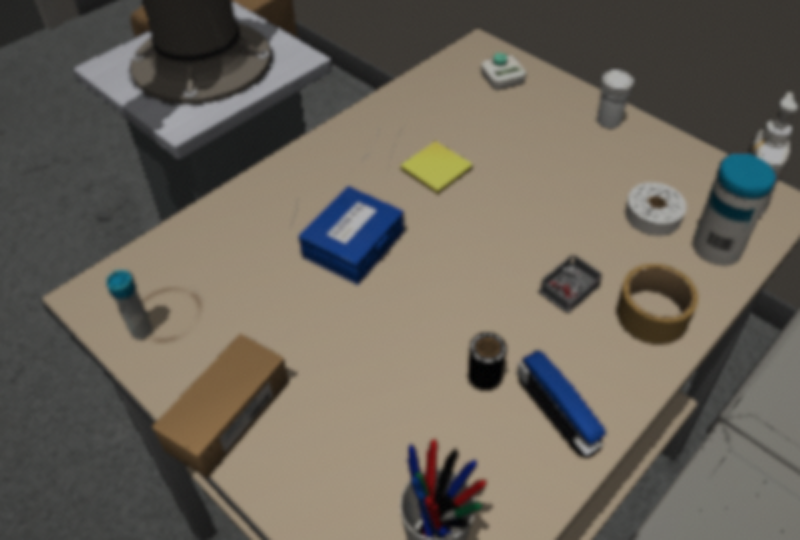

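```bash
cat >> h.py <<'E'
def blob(cam,im,lo,hi,near,z,val=0):
    hsv=cv2.cvtColor(im,cv2.COLOR_RGB2HSV);m=cv2.inRange(hsv,lo,hi)
    cs,_=cv2.findContours(m,cv2.RETR_EXTERNAL,cv2.CHAIN_APPROX_NONE)
    cs=[c for c in cs if cv2.contourArea(c)>15]
    c=min(cs,key=lambda c:np.hypot(*(c[:,0].mean(0)-near)))
    w=np.array([at(cam,p,z)[:2] for p in c[:,0].astype(float)],np.float32)
    M=cv2.moments(m*0+cv2.drawContours(m*0,[c],0,255,-1),True);cen=(M['m10']/M['m00'],M['m01']/M['m00'])
    (x,y),(a,b),t=cv2.minAreaRect(w)
    return dict(n=int(M['m00']),cen=np.round(cen,1),cw=at(cam,cen,z)[:2],rect=np.round([x,y,a,b,t],1),px=cv2.boundingRect(c))
E
python3 - <<'E'
from h import *
t=cv2.imread("pics/top0.png")[:,:,::-1].copy();s=cv2.imread("pics/scene0.png")[:,:,::-1].copy()
ht=cv2.cvtColor(t,cv2.COLOR_RGB2HSV)
for p in [(256,239),(400,202),(407,253),(167,200),(179,263),(175,268),(166,205),(220,220)]: print(p,ht[p[1],p[0]])
hs=cv2.cvtColor(s,cv2.COLOR_RGB2HSV)
for p in [(278,183),(170,298),(120,242),(368,138),(310,135)]: print(p,hs[p[1],p[0]])
print("note",blob("top",t,(25,80,80),(35,255,255),(256,239),11),blob("scene",s,(25,80,50),(35,255,255),(278,183),11))
print("box",blob("top",t,(105,120,60),(125,255,255),(314,230),45),blob("scene",s,(105,120,30),(125,255,255),(237,215),45))
print("carton",blob("top",t,(8,85,110),(20,255,255),(399,202),52),blob("scene",s,(8,90,80),(20,255,255),(170,298),52))
print("cap",blob("top",t,(85,90,50),(105,255,255),(407,253),102),blob("scene",s,(85,100,40),(105,255,255),(120,240),92))
print("knob",blob("top",t,(60,60,50),(90,255,255),(175,268),34),blob("scene",s,(60,60,40),(90,255,255),(310,130),34))
for v in (165,175,185): print("timer",blob("top",t,(0,0,v),(180,40,255),(179,263),22),"pot",blob("top",t,(0,0,v),(180,40,255),(167,200),83))
E
```

```text
(256, 239) [ 30  93 195]
(400, 202) [ 16  86 158]
(407, 253) [ 98 170 156]
(167, 200) [116   9 201]
(179, 263) [107   9 189]
(175, 268) [ 81  85 185]
(166, 205) [120   3 168]
(220, 220) [ 17  36 175]
(278, 183) [ 30 138 175]
(170, 298) [ 17 122 125]
(120, 242) [ 95 204 114]
(368, 138) [ 20   4 174]
(310, 135) [ 44  25 130]
note {'n': 520, 'cen': array([254.9, 238.9]), 'cw': array([474.3,  74.4]), 'rect': array([474.1,  74.4,  71. ,  71.1,  89. ]), 'px': (244, 228, 23, 23)} {'n': 518, 'cen': array([277.7, 182.8]), 'cw': array([479. ,  70.5]), 'rect': array([478. ,  72.3,  82.6,  82.5,  88. ]), 'px': (260, 171, 36, 25)}
box {'n': 932, 'cen': array([313.5, 229.7]), 'cw': array([ 495. , -111.9]), 'rect': array([ 494.9, -112.1,   89.4,  106.4,   11.4]), 'px': (295, 213, 39, 35)} {'n': 1479, 'cen': array([235.4, 216.6]), 'cw': array([ 512. , -127.6]), 'rect': array([ 510.4, -124.5,  107.1,  129.8,   11.1]), 'px': (210, 194, 51, 47)}
carton {'n': 695, 'cen': array([399.3, 201. ]), 'cw': array([ 578.4, -387.3]), 'rect': array([ 577.9, -385.1,   57.7,  135.6,   12. ]), 'px': (376, 188, 45, 27
[... 984 characters left out ...]
7, 369.7]), 'rect': array([856. , 375.3,  38.9, 101.7,  78.7]), 'px': (155, 107, 14, 30)}
timer {'n': 275, 'cen': array([177.6, 262. ]), 'cw': array([405.5, 319.7]), 'rect': array([400.4, 325. ,  65.9,  66.3,  65.4]), 'px': (164, 252, 25, 23)} pot {'n': 68, 'cen': array([157.7, 242.3]), 'cw': array([463.1, 366. ]), 'rect': array([453. , 358.8,  34.8,  58. ,  87.7]), 'px': (154, 236, 13, 20)}
timer {'n': 103, 'cen': array([177. , 265.7]), 'cw': array([393.9, 321.2]), 'rect': array([396.2, 322. ,  55.4,  40.9,  67.1]), 'px': (167, 259, 21, 15)} pot {'n': 111, 'cen': array([165.4, 198.8]), 'cw': array([597.7, 346.3]), 'rect': array([598.7, 346.1,  35.2,  34.8,  88.2]), 'px': (160, 193, 12, 12)}
```

The crops show the note block at about (255,239) in the top picture. The blue box is to its right at (314,230). The carton is at (399,201) and the tube cap at (408,253). The timer is at (178,263) and the pot at (165,199) on the left. So the carton goes left, the tube between note block and box, and the pot behind.

```bash
cat > go.py <<'E'
import sys
from h import *
# target x y z ydir(deg): remaining shift in present tool axes, and roll
def go(x,y,z,yd=None):
    s=manip.get_state();p=np.array(s["tool_pos"]);w,a,b,c=s["tool_rot"]
    from scipy.spatial.transform import Rotation as R
    M=R.from_quat([a,b,c,w]).as_matrix();cur=np.degrees(np.arctan2(M[1,1],M[0,1]))
    print("t",round(s["time"],1),"pos",p.round(1),"ydir",round(cur,1),"tilt",round(np.degrees(np.arccos(-M[2,2])),1),"F",np.round(s["ft_force"],1),"w",round(s["gripper_width"],2),"g",round(s["grasp_force"],1),"q",np.round(s["joint_positions"],2))
    print("shift",(M.T@(np.array([x,y,z])-p)).round(1),end=" ")
    if yd is not None: 
        r=(cur-yd+90)%180-90; print("roll",round(r,1)," shift after roll",(R.from_euler('z',-r,degrees=True).as_matrix()@(M.T@(np.array([x,y,z])-p))).round(1))
go(*map(float,sys.argv[1:]))
E
python3 -m creep '40 -11 7 0;40 -11 7 0;40 -11 7 0;40 -11 7 0;40 -11 7 0;40 -11 7 0;40 -11 7 0;40 -11 7 0;40 -11 7 0;40 -11 7 0' -1 && python3 -m creep '0 0 0 -8.1;0 0 0 -8.1;0 0 0 -8.1;0 0 0 -8.1;0 0 0 -8.1;0 0 0 -8.1;0 0 0 -8.1;0 0 0 -8.1;0 0 0 -8.1;0 0 0 -8.1;0 0 0 0;0 0 0 0' ; python3 go.py 580 -387 150 12
python3 - <<'E'
from h import *
snap("scene","s1");snap("top","t1")
E
```

```text
time: 2.0
tool_pos: [574.6, -387.0, 152.5]
tool_rot: [0.0, 0.984, 0.179, 0.0]
ft_force: [0.1, 0.6, -0.8]
gripper_width: 0.998
grasp_force: 0.0
time: 3.2
tool_pos: [573.3, -388.2, 152.6]
tool_rot: [-0.0, 0.634, 0.774, 0.0]
ft_force: [-0.3, -0.5, 0.5]
gripper_width: 1.001
grasp_force: 0.0
t 3.2 pos [ 573.3 -388.2  152.6] ydir 11.4 tilt 0.0 F [-0.3 -0.5  0.5] w 1.0 g 0.0 q [ 0.77  0.6  -0.39  1.55  0.25  1.04  0.51]
shift [-0.2  6.8  2.6] roll -0.6  shift after roll [-0.3  6.8  2.6]
```

Run:
```python
import cv2
a=cv2.imread("pics/t1.png")[120:300,330:490];a=cv2.resize(a,None,fx=2.5,fy=2.5,interpolation=2)
b=cv2.imread("pics/s1.png")[190:370,80:240];b=cv2.resize(b,None,fx=2.5,fy=2.5,interpolation=2)
cv2.imwrite("pics/c1.png",cv2.hconcat([a,b]))
```

```text
(no output)
```

View pics/c1.png

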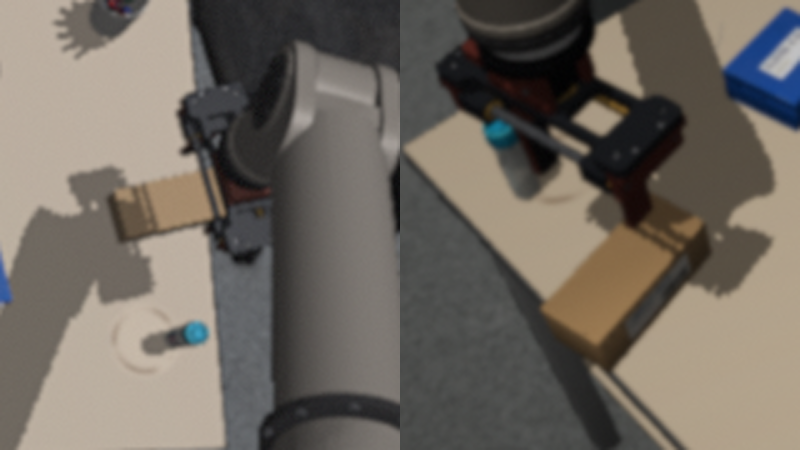

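The picture shows the gripper over the carton's middle, with its fingers straddling the width. I'll descend and grip.

```bash
python3 -m creep '0 7 20 -0.6;0 0 20 0;0 0 20 0;0 0 20 0;0 0 20 0;0 0 15 0;0 0 10 0;0 0 10 0;0 0 0 0' && python3 -m creep '0 0 0 0;0 0 0 0;0 0 0 0;0 0 0 0;0 0 0 0;0 0 0 0;0 0 0 0;0 0 0 0;0 0 0 0;0 0 0 0' 1; python3 go.py 580 -387 150 12
```

```text
time: 4.2
tool_pos: [579.6, -386.1, 16.2]
tool_rot: [-0.001, 0.628, 0.778, -0.0]
ft_force: [-0.4, 0.3, -0.5]
gripper_width: 1.0
grasp_force: 0.0
time: 5.2
tool_pos: [580.7, -386.9, 18.5]
tool_rot: [0.001, 0.628, 0.778, 0.0]
ft_force: [-0.7, -0.5, 6.1]
gripper_width: 0.729
grasp_force: 29.9
t 5.2 pos [ 580.7 -386.9   18.5] ydir 12.2 tilt 0.1 F [-0.7 -0.5  6.1] w 0.73 g 29.9 q [ 0.73  0.76 -0.35  1.61  0.32  0.83  0.47]
shift [-1.000e-01 -6.000e-01 -1.315e+02] roll 0.2  shift after roll [-1.000e-01 -6.000e-01 -1.315e+02]
```

```bash
python3 -m creep '0 0 -5 0;0 0 -15 0;0 0 -25 0;0 0 -25 0;0 0 -25 0;0 0 -20 0;0 0 -5 0' && python3 -m creep '15 0 0 0;25 1 0 0;35 1 0 0;35 1 0 0;35 1 0 0;35 1 0 0;35 1 0 0;35 1 0 0;35 1 0 0;35 1 0 0;35 1 0 0;35 1 0 0;35 1 0 0;35 1 0 0;35 1 0 0;35 1 0 0;25 0 0 0;15 0 0 0;0 0 0 0' && python3 -m creep '0 0 0 -4;0 0 0 -8;0 0 0 -8;0 0 0 -8;0 0 0 -8;0 0 0 -8;0 0 0 -8;0 0 0 -8;0 0 0 -8;0 0 0 -5;0 0 0 -3;0 0 0 0;0 0 0 0'; python3 go.py 477 168 60 88.5
python3 - <<'E'
from h import *
snap("scene","s2");t=snap("top","t2")
E
```

```text
time: 5.9
tool_pos: [581.5, -387.2, 141.2]
tool_rot: [0.002, 0.628, 0.778, 0.0]
ft_force: [-0.1, 0.2, -1.4]
gripper_width: 0.729
grasp_force: 29.9
time: 7.8
tool_pos: [471.7, 176.3, 136.7]
tool_rot: [-0.001, 0.626, 0.78, -0.001]
ft_force: [0.6, -0.4, -2.0]
gripper_width: 0.726
grasp_force: 29.9
time: 9.1
tool_pos: [473.7, 172.6, 137.1]
tool_rot: [-0.001, 0.017, 1.0, -0.0]
ft_force: [-0.2, -0.1, -2.5]
gripper_width: 0.729
grasp_force: 29.9
t 9.1 pos [473.7 172.6 137.1] ydir 88.1 tilt 0.1 F [-0.2 -0.1 -2.5] w 0.73 g 29.9 q [ 0.23  0.44 -0.87  2.    0.43  0.9   0.67]
shift [-3.5 -4.4 77.1] roll -0.4  shift after roll [-3.5 -4.5 77.1]
```

Run:
```python
import cv2
a=cv2.imread("pics/t2.png")[120:320,150:310];b=cv2.imread("pics/s2.png")[80:280,180:340]
cv2.imwrite("pics/c2.png",cv2.resize(cv2.hconcat([a,b]),None,fx=2.5,fy=2.5,interpolation=2))
```

```text
(no output)
```

View pics/c2.png

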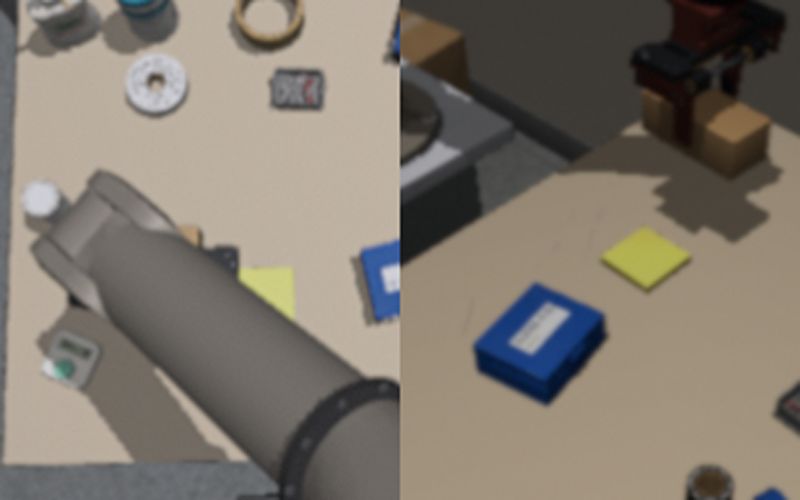

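The carton is held level left of the note block and clear of it. I'll lower it to the table.

```bash
python3 -m creep '-3 -4 20 -0.4;0 0 20 0;0 0 20 0;0 0 20 0;0 0 15 0;0 0 10 0;0 0 5 0;0 0 0 0;0 0 0 0;0 0 0 0'; python3 go.py 477 168 19 88.5
```

```text
time: 10.2
tool_pos: [477.7, 169.8, 28.3]
tool_rot: [0.001, 0.012, 1.0, 0.0]
ft_force: [-0.1, -0.3, -2.0]
gripper_width: 0.723
grasp_force: 29.9
t 10.2 pos [477.7 169.8  28.3] ydir 88.6 tilt 0.1 F [-0.1 -0.3 -2. ] w 0.72 g 29.9 q [ 0.12  0.6  -0.74  2.06  0.62  0.71  0.53]
shift [ 0.6 -1.8  9.3] roll 0.1  shift after roll [ 0.6 -1.8  9.3]
```

```bash
python3 -m creep '0 -2 4 0;0 0 3 0;0 0 2 0;0 0 1 0;0 0 0 0;0 0 0 0'; python3 go.py 477 168 19 88.5
```

```text
time: 10.8
tool_pos: [477.0, 167.3, 18.4]
tool_rot: [0.0, 0.012, 1.0, -0.001]
ft_force: [-3.9, -3.4, 10.6]
gripper_width: 0.728
grasp_force: 30.0
t 10.8 pos [477.  167.3  18.4] ydir 88.6 tilt 0.1 F [-3.9 -3.4 10.6] w 0.73 g 30.0 q [ 0.11  0.61 -0.72  2.07  0.64  0.69  0.52]
shift [ 0.   0.7 -0.6] roll 0.1  shift after roll [ 0.   0.7 -0.6]
```

```bash
python3 -m creep '0 0 0 0;0 0 0 0;0 0 0 0;0 0 0 0;0 0 0 0;0 0 -10 0;0 0 -20 0;0 0 -40 0;0 0 -40 0;0 0 -40 0;0 0 0 0' -1 && python3 -m creep '30 0 0 0;30 0 0 0;30 0 0 0;30 -40 0 0;30 -40 0 0;0 -40 0 0;0 -40 0 0;0 -40 0 0;0 -40 0 0;0 0 0 0;0 0 0 0'; python3 go.py 402 321 120 64
python3 - <<'E'
from h import *
s=snap("scene","s3");t=snap("top","t3")
print(at("top",(179.7,263.9),22))
print("note",blob("top",t,(25,80,80),(35,255,255),(256,239),11),blob("scene",s,(25,80,50),(35,255,255),(278,183),11))
print("carton",blob("top",t,(8,85,110),(20,255,255),(228,235),52),blob("scene",s,(8,80,80),(20,255,255),(297,160),52))
a=t[180:290,150:300][:,:,::-1];b=s[90:200,260:410][:,:,::-1]
cv2.imwrite("pics/c3.png",cv2.resize(cv2.vconcat([a,b]),None,fx=2.7,fy=2.7,interpolation=2))
E
```

```text
time: 11.9
tool_pos: [479.8, 169.6, 173.1]
tool_rot: [0.004, 0.012, 1.0, 0.001]
ft_force: [0.3, -0.7, -0.2]
gripper_width: 1.003
grasp_force: 0.0
time: 13.0
tool_pos: [321.0, -68.8, 167.5]
tool_rot: [-0.0, 0.013, 1.0, 0.0]
ft_force: [-0.9, -0.2, 0.2]
gripper_width: 1.001
grasp_force: 0.0
t 13.0 pos [321.  -68.8 167.5] ydir 88.5 tilt 0.0 F [-0.9 -0.2  0.2] w 1.0 g 0.0 q [ 0.86  0.01 -0.81  2.32  0.01  0.81  1.58]
shift [-70.8 391.8  47.6] roll 24.5  shift after roll [ 98.1 385.9  47.6]
[399.3 312.8  22. ]
note {'n': 519, 'cen': array([254.9, 238.8]), 'cw': array([474.4,  74.5]), 'rect': array([474.1,  74.4,  71. ,  71.1,  89. ]), 'px': (244, 228, 23, 23)} {'n': 517, 'cen': array([277.8, 182.8]), 'cw': array([479.1,  70.6]), 'rect': array([477.9,  71.8,  82.8,  81.6,  89.7]), 'px': (260, 171, 36, 25)}
carton {'n': 787, 'cen': array([225.2, 238.2]), 'cw': array([474.3, 164.2]), 'rect': array([475.4, 163.9,  60.8, 131.7,  88. ]), 'px': (215, 217, 21, 43)} {'n': 704, 'cen': array([299.5, 157.6]), 'cw': array([481.1, 163.6]), 'rect': array([479.6, 152.8,  93.7, 146.1,  88.6]), 'px': (276, 143, 48, 31)}
```

View pics/c3.png

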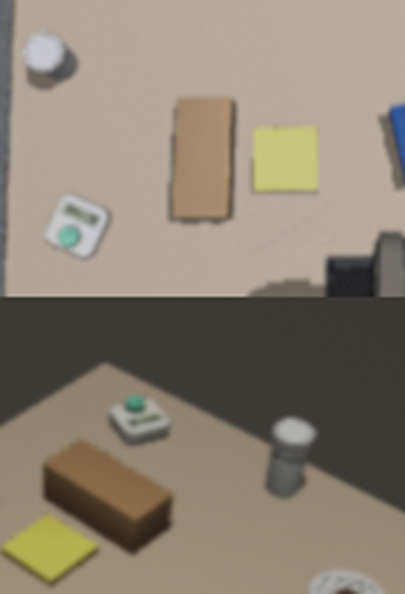

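The top half shows the carton parallel to the note block, with a gap of roughly 25 mm. The timer is at about (179,263) and the pot at (166,200) in top pixels. I'll fit the silhouettes for better centres.

```bash
cat >> h.py <<'E'
def box(a,b,h): return np.array([[i*a/2,j*b/2,k] for i in(-1,1) for j in(-1,1) for k in(0,h)],float)
def cyl(parts): return np.array([[d/2*np.cos(t),d/2*np.sin(t),z] for d,z in parts for t in np.linspace(0,6.28,24)])
def mask(im,f,win):
    h=cv2.cvtColor(im,cv2.COLOR_RGB2HSV).astype(int);m=f(h).astype(np.uint8);x,y,w,g=win
    k=np.zeros_like(m);k[y:y+g,x:x+w]=m[y:y+g,x:x+w]
    k=cv2.morphologyEx(k,cv2.MORPH_CLOSE,np.ones((5,5)))
    cs,_=cv2.findContours(k,0,2);c=max(cs,key=cv2.contourArea);return cv2.drawContours(m*0,[c],0,1,-1)
def fit(cam,m,pts,p0,yaw=0,z0=0):
    M=cv2.moments(m,True);c=np.array([M['m10'],M['m01']])/M['m00'];p=np.array(p0,float)
    R=np.array([[np.cos(yaw),-np.sin(yaw)],[np.sin(yaw),np.cos(yaw)]])
    def cen(p):
        P=pts.copy();P[:,:2]=P[:,:2]@R.T+p;P[:,2]+=z0
        H=cv2.convexHull(proj(cam,P).astype(np.float32));M=cv2.moments(H);return np.array([M['m10'],M['m01']])/M['m00'],cv2.contourArea(H)
    for _ in range(6):
        a,A=cen(p);J=np.c_[(cen(p+[20,0])[0]-a)/20,(cen(p+[0,20])[0]-a)/20];p=p+np.linalg.solve(J,c-a)
    return p.round(1),int(M['m00']),int(A)
E
cat > m.py <<'E'
from h import *
import sys
n=sys.argv[1];t=cv2.imread(f"pics/t{n}.png")[:,:,::-1].copy();s=cv2.imread(f"pics/s{n}.png")[:,:,::-1].copy()
wh=lambda h:(h[:,:,1]<26)|((h[:,:,0]>50)&(h[:,:,0]<140)&(h[:,:,1]<140))
yl=lambda h:(h[:,:,0]>24)&(h[:,:,0]<36)&(h[:,:,1]>65)
br=lambda h:(h[:,:,0]<21)&(h[:,:,1]>65)
D=np.pi/180
def do(name,cam,im,f,win,*a):
    try: print(name,cam,fit(cam,mask(im,f,win),*a))
    except Exception as e: print(name,cam,e)
TI=np.r_[box(56,56,22)]
jobs=dict(note=("top",t,yl,(235,220,45,40),box(76,76,11),(475,73),-1.5*D),note2=("scene",s,yl,(250,160,60,45),box(76,76,11),(475,73),-1.5*D),
carton=("top",t,br,(205,205,40,65),box(64,140,52),(477,167),88.5*D),carton2=("scene",s,br,(270,135,60,60),box(64,140,52),(477,167),88.5*D),
timer=("top",t,wh,(162,248,34,34),TI,(402,317),-25*D),timer2=("scene",s,wh,(295,118,38,32),TI,(402,317),-25*D),
pot=("top",t,wh,(155,188,30,26),cyl([(42,0),(42,68),(48,68),(48,83)]),(600,346)),pot2=("scene",s,wh,(350,130,35,40),cyl([(42,0),(42,68),(48,68),(48,83)]),(600,346)),
tube=("top",t,wh,(385,240,36,24),cyl([(28,0),(30,82),(30,102)]),(412,-386)),tube2=("scene",s,wh,(105,228,36,50),cyl([(28,0),(30,82),(30,102)]),(412,-386)))
for k,v in jobs.items(): do(k,*v)
E
python3 m.py 3; echo; python3 m.py 0
```

```text
note top (array([476.1,  72.9]), 572, 567)
note2 scene (array([474.3,  75.8]), 517, 544)
carton top (array([476.5, 168.3]), 961, 1021)
carton2 scene (array([474.9, 166.8]), 1377, 1272)
timer top (array([402.1, 320.6]), 412, 347)
timer2 scene (array([397.5, 325.7]), 243, 284)
pot top (array([599.6, 348.1]), 273, 279)
pot2 scene (array([594.6, 356.6]), 391, 417)
tube top (array([ 415.1, -409.4]), 291, 167)
tube2 scene (array([ 403.7, -385.5]), 383, 480)
[ WARN:0@0.009] global loadsave.cpp:275 findDecoder imread_('pics/t0.png'): can't open/read file: check file path/integrity
Traceback (most recent call last):
  File "m.py", line 3, in <module>
    n=sys.argv[1];t=cv2.imread(f"pics/t{n}.png")[:,:,::-1].copy();s=cv2.imread(f"pics/s{n}.png")[:,:,::-1].copy()
                    ~~~~~~~~~~~~~~~~~~~~~~~~~~~~^^^^^^^^^^
TypeError: 'NoneType' object is not subscriptable
```

```bash
python3 -m creep '-25 20 0 0;-25 35 0 0;-20 40 0 0;0 40 0 0;0 40 0 0;0 40 0 0;0 40 0 0;0 40 0 0;0 40 0 0;0 30 0 0;0 15 0 0;0 10 0 0;0 0 0 8;0 0 0 8;0 0 0 8;0 0 0 0;0 0 0 0'; python3 go.py 401 320.5 60 64.5
python3 - <<'E'
from h import *
s=snap("scene","s4");t=snap("top","t4")
a=t[200:330,130:260][:,:,::-1];b=s[60:190,240:370][:,:,::-1]
cv2.imwrite("pics/c4.png",cv2.resize(cv2.hconcat([a,b]),None,fx=3,fy=3,interpolation=2))
E
```

```text
time: 14.8
tool_pos: [400.4, 319.6, 167.7]
tool_rot: [0.0, 0.218, 0.976, -0.0]
ft_force: [-0.0, 0.2, -0.6]
gripper_width: 0.999
grasp_force: 0.0
t 14.8 pos [400.4 319.6 167.7] ydir 64.9 tilt 0.0 F [-0.   0.2 -0.6] w 1.0 g 0.0 q [-0.11  0.39 -0.83  1.95  0.36  0.95  0.01]
shift [-1.000e-01  1.100e+00  1.077e+02] roll 0.4  shift after roll [-1.000e-01  1.100e+00  1.077e+02]
```

View pics/c4.png

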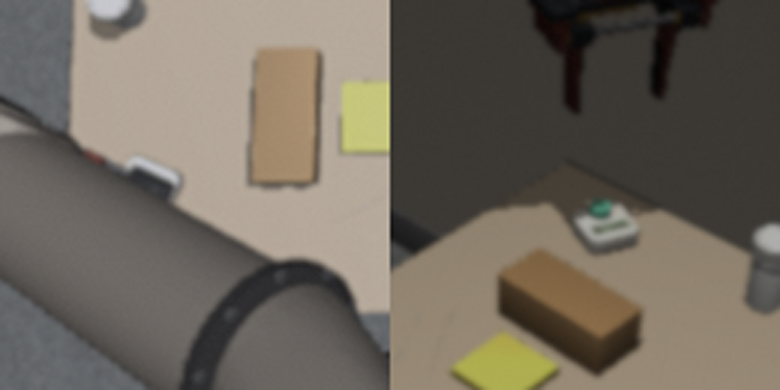

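Gripper sits well above the timer; descend in two steps with a look between.

```bash
python3 -m creep '0 1 30 0;0 0 30 0;0 0 30 0;0 0 25 0;0 0 13 0;0 0 0 0;0 0 0 0;0 0 0 0'; python3 go.py 401 320.5 5 64.5
python3 - <<'E'
from h import *
s=snap("scene","s5")
b=s[70:170,250:370][:,:,::-1]
cv2.imwrite("pics/c5.png",cv2.resize(b,None,fx=5,fy=5,interpolation=2))
E
```

```text
time: 15.7
tool_pos: [401.9, 321.1, 40.9]
tool_rot: [0.001, 0.22, 0.976, 0.001]
ft_force: [0.0, 0.5, 0.7]
gripper_width: 1.0
grasp_force: 0.0
t 15.7 pos [401.9 321.1  40.9] ydir 64.6 tilt 0.1 F [0.  0.5 0.7] w 1.0 g 0.0 q [-0.24  0.57 -0.7   2.04  0.56  0.72 -0.17]
shift [ 0.6 -1.  35.9] roll 0.1  shift after roll [ 0.6 -1.  35.9]
```

View pics/c5.png

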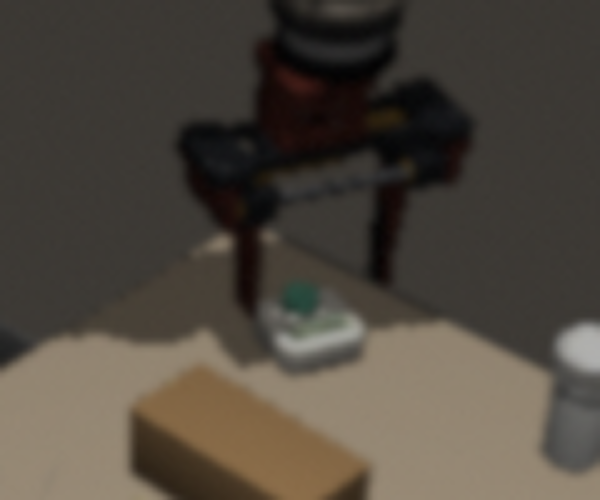

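The fingers straddle the timer, with tips at (245,310) and (380,280) around the block. I'll go down and close.

```bash
python3 -m creep '0 -1 10 0;0 0 10 0;0 0 10 0;0 0 4 0;0 0 0 0;0 0 0 0;0 0 0 0' && python3 -m creep '0 0 0 0;0 0 0 0;0 0 0 0;0 0 0 0;0 0 0 0;0 0 0 0;0 0 0 0;0 0 0 0;0 0 0 0;0 0 0 0' 1; python3 go.py 476 167.7 140 64.5
```

```text
time: 16.45
tool_pos: [400.9, 319.7, 5.9]
tool_rot: [0.0, 0.22, 0.976, 0.0]
ft_force: [0.1, -0.2, -0.8]
gripper_width: 1.003
grasp_force: 0.0
time: 17.45
tool_pos: [400.9, 319.5, 5.8]
tool_rot: [0.0, 0.22, 0.976, 0.0]
ft_force: [0.2, -0.6, 3.3]
gripper_width: 0.702
grasp_force: 30.0
t 17.4 pos [400.9 319.5   5.8] ydir 64.6 tilt 0.0 F [ 0.2 -0.6  3.3] w 0.7 g 30.0 q [-0.28  0.63 -0.65  2.06  0.62  0.66 -0.22]
shift [-133.  -104.9 -134.2] roll 0.1  shift after roll [-133.2 -104.7 -134.2]
```

```bash
python3 -m creep '0 0 -10 0;0 0 -20 0;0 0 -30 0;0 0 -30 0;0 0 -30 0;0 0 -15 0;-20 -15 0 0;-30 -25 0 0;-30 -25 0 0;-30 -25 0 0;-20 -15 0 0;0 0 0 -8;0 0 0 -8;0 0 0 -8;0 0 0 0;0 0 0 0;0 0 0 0'; python3 go.py 476 167.7 58 88.5
python3 - <<'E'
from h import *
s=snap("scene","s6")
b=s[70:210,220:370][:,:,::-1]
cv2.imwrite("pics/c6.png",cv2.resize(b,None,fx=4,fy=4,interpolation=2))
E
```

```text
time: 19.15
tool_pos: [473.0, 168.8, 140.5]
tool_rot: [-0.0, 0.013, 1.0, -0.0]
ft_force: [-0.2, 0.0, -0.4]
gripper_width: 0.704
grasp_force: 30.0
t 19.1 pos [473.  168.8 140.5] ydir 88.5 tilt 0.0 F [-0.2  0.  -0.4] w 0.7 g 30.0 q [ 0.25  0.43 -0.88  2.    0.43  0.9   0.69]
shift [-3.  -1.  82.5] roll -0.0  shift after roll [-3.  -1.1 82.5]
```

View pics/c6.png

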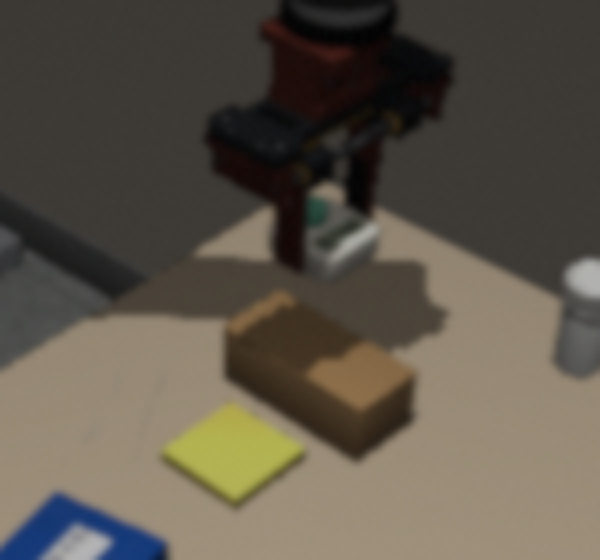

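Run:
```python
from h import *
s=cv2.imread("pics/s6.png");b=cv2.resize(s[95:150,280:330],None,fx=10,fy=10,interpolation=2)
for dx,col in((0,(0,0,255)),(10,(0,255,0))):
    P=box(62,62,22);a=-1.5*np.pi/180;P[:,:2]=P[:,:2]@np.array([[np.cos(a),np.sin(a)],[-np.sin(a),np.cos(a)]])+[473+dx,168.8];P[:,2]+=134.7
    q=proj("scene",P);print(q[-4:])
    H=((cv2.convexHull(q.astype(np.float32))-[280,95]+.5)*10).astype(int);cv2.polylines(b,[H],1,col,1)
cv2.imwrite("pics/c7.png",b)
```

```text
[[300.9 141.8]
 [301.4 135.3]
 [315.4 132.6]
 [316.  126.1]]
[[303.7 143.3]
 [304.2 136.8]
 [318.1 134.1]
 [318.8 127.5]]
```

View pics/c7.png

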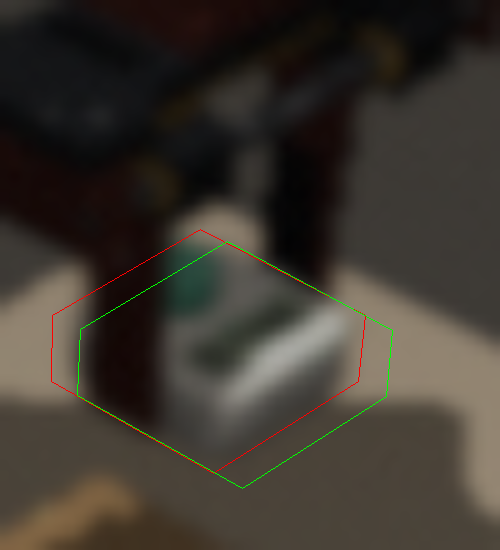

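The overlay shows the timer sits at the zero-offset outline (red), so it is centred in the grip. I'll place it.

```bash
python3 -m creep '-3 -1 20 0;0 0 20 0;0 0 15 0;0 0 10 0;0 0 8 0;0 0 4 0;0 0 0 0;0 0 0 0;0 0 0 0'; python3 go.py 476 167.7 58 88.5
```

```text
time: 20.1
tool_pos: [476.6, 168.0, 64.2]
tool_rot: [0.0, 0.012, 1.0, 0.0]
ft_force: [-0.5, -1.5, 0.1]
gripper_width: 0.704
grasp_force: 30.0
t 20.1 pos [476.6 168.   64.2] ydir 88.6 tilt 0.1 F [-0.5 -1.5  0.1] w 0.7 g 30.0 q [ 0.17  0.55 -0.79  2.05  0.56  0.77  0.58]
shift [ 0.6 -0.3  6.2] roll 0.1  shift after roll [ 0.6 -0.3  6.2]
```

```bash
python3 -m creep '0 0 3 0;0 0 2 0;0 0 1 0;0 0 0 0;0 0 0 0'; python3 go.py 476 167.7 58 88.5
```

```text
time: 20.6
tool_pos: [476.1, 167.7, 57.8]
tool_rot: [0.0, 0.012, 1.0, -0.0]
ft_force: [-0.8, -1.1, 5.3]
gripper_width: 0.705
grasp_force: 30.0
t 20.6 pos [476.1 167.7  57.8] ydir 88.6 tilt 0.0 F [-0.8 -1.1  5.3] w 0.7 g 30.0 q [ 0.16  0.56 -0.78  2.05  0.57  0.76  0.57]
shift [ 0.1  0.  -0.2] roll 0.1  shift after roll [ 0.1  0.  -0.2]
```

```bash
python3 -m creep '0 0 0 0;0 0 0 0;0 0 0 0;0 0 0 0;0 0 0 0;0 0 -10 0;0 0 -20 0;0 0 -40 0;0 0 -40 0;0 0 -20 0;0 0 0 0' -1 && python3 -m creep '-20 30 0 0;-30 45 0 0;-30 45 0 0;-30 45 0 0;-10 20 0 0;0 0 0 8.2;0 0 0 8.2;0 0 0 8.2;0 0 0 8.2;0 0 0 8.2;0 0 0 8.2;0 0 0 8.2;0 0 0 8.2;0 0 0 8.2;0 0 0 8.2;0 0 0 8.2;0 0 0 0;0 0 0 0'; python3 go.py 598 349 50 -1.5
python3 - <<'E'
from h import *
s=snap("scene","s8");t=snap("top","t8")
E
python3 m.py 8
```

```text
time: 21.7
tool_pos: [477.9, 168.9, 191.2]
tool_rot: [0.003, 0.012, 1.0, 0.001]
ft_force: [0.7, 1.0, -0.4]
gripper_width: 1.002
grasp_force: 0.0
time: 23.5
tool_pos: [593.1, 339.7, 186.9]
tool_rot: [0.0, 0.715, 0.699, -0.001]
ft_force: [0.1, 0.3, -0.7]
gripper_width: 0.997
grasp_force: 0.0
t 23.5 pos [593.1 339.7 186.9] ydir -1.3 tilt 0.1 F [ 0.1  0.3 -0.7] w 1.0 g 0.0 q [-0.28  0.57 -0.48  1.54  0.28  1.1  -0.85]
shift [  9.6   4.8 136.9] roll 0.2  shift after roll [  9.6   4.8 136.9]
note top (array([476.1,  72.9]), 572, 567)
note2 scene (array([474.4,  75.8]), 520, 547)
carton top (array([532.5, 161.7]), 202, 1011)
carton2 scene (array([483.3, 158.6]), 1046, 1288)
timer top (array([406.1, 310.2]), 894, 346)
timer2 scene (array([411.9, 248.4]), 64, 306)
pot top (array([594.8, 346.8]), 683, 277)
pot2 scene (array([594.8, 356.3]), 389, 417)
tube top (array([ 415.3, -409.8]), 287, 168)
tube2 scene (array([ 403.2, -385.5]), 385, 481)
```

```bash
python3 -m creep '5 5 10 0;5 0 15 0;0 0 20 0;0 0 10 0;0 0 0 0;0 0 0 0'; python3 go.py 598 350 50 -1.5
python3 - <<'E'
from h import *
s=snap("scene","s9");b=cv2.resize(s[70:190,290:430][:,:,::-1],None,fx=5,fy=5,interpolation=2)
C=cyl([(48,83),(48,68)]);B=cyl([(42,0),(42,68)])
for x,y,col in((598,349,(0,0,255)),(595,356,(0,255,0))):
  for Q in(C,B):
    H=((cv2.convexHull(proj("scene",Q+[x,y,0]).astype(np.float32))-[290,70]+.5)*5).astype(int);cv2.polylines(b,[H],1,col,1)
cv2.imwrite("pics/c9.png",b)
E
```

```text
time: 24.2
tool_pos: [598.8, 349.8, 132.4]
tool_rot: [-0.0, 0.717, 0.697, -0.0]
ft_force: [0.2, -0.2, 0.2]
gripper_width: 0.999
grasp_force: 0.0
t 24.2 pos [598.8 349.8 132.4] ydir -1.6 tilt 0.0 F [ 0.2 -0.2  0.2] w 1.0 g 0.0 q [-0.31  0.64 -0.46  1.56  0.32  1.02 -0.89]
shift [ 0.2 -0.8 82.4] roll -0.1  shift after roll [ 0.2 -0.8 82.4]
```

View pics/c9.png

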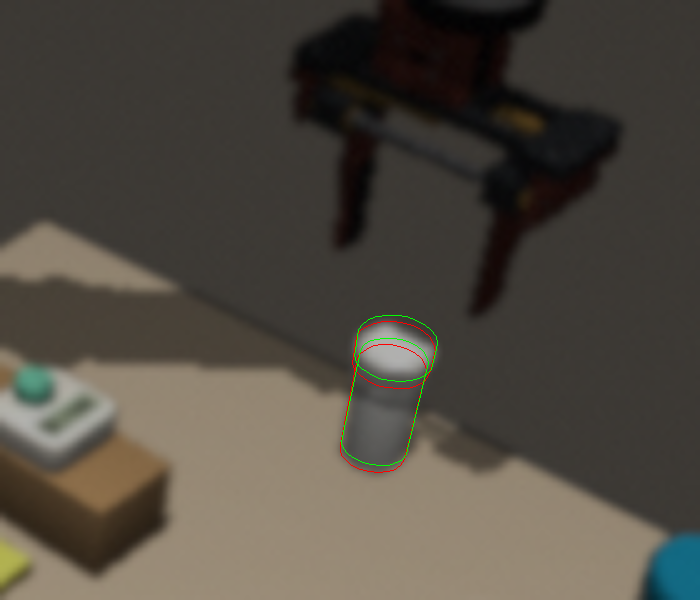

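The red outline (598,349) matches the pot and the gripper is centred over it. I'll go down to the body below the lid and grip.

```bash
python3 -m creep '0 -1 20 0;0 0 20 0;0 0 20 0;0 0 20 0;0 0 15 0;0 0 10 0;0 0 5 0;0 0 0 0;0 0 0 0;0 0 0 0' && python3 -m creep '0 0 0 0;0 0 0 0;0 0 0 0;0 0 0 0;0 0 0 0;0 0 0 0;0 0 0 0;0 0 0 0;0 0 0 0;0 0 0 0;0 0 0 0;0 0 0 0' 1; python3 go.py 562 71.5 150 -1.5
```

```text
time: 25.25
tool_pos: [598.4, 350.1, 23.6]
tool_rot: [0.0, 0.717, 0.697, 0.001]
ft_force: [-0.2, -0.0, 0.3]
gripper_width: 1.004
grasp_force: 0.0
time: 26.45
tool_pos: [597.8, 349.7, 22.6]
tool_rot: [0.0, 0.717, 0.697, -0.0]
ft_force: [0.6, -0.6, -0.1]
gripper_width: 0.541
grasp_force: 30.0
t 26.4 pos [597.8 349.7  22.6] ydir -1.6 tilt 0.0 F [ 0.6 -0.6 -0.1] w 0.54 g 30.0 q [-0.34  0.76 -0.42  1.62  0.38  0.85 -0.94]
shift [-279.1  -28.1 -127.3] roll -0.1  shift after roll [-279.   -28.5 -127.3]
```

Opening 47.6 mm means the fingers stopped on the lid, not the body. I'll regrip with the pads centred on the lid.

```bash
python3 -m creep '0 0 0 0;0 0 0 0;0 0 0 0;0 0 0 0;0 0 0 0;0 0 -10 0;0 0 -15 0;0 0 -8 0;0 0 0 0;0 0 0 0;0 0 0 0' -1 && python3 -m creep '0 0 0 0;0 0 0 0;0 0 0 0;0 0 0 0;0 0 0 0;0 0 0 0;0 0 0 0;0 0 0 0;0 0 0 0;0 0 0 0;0 0 0 0;0 0 0 0' 1; python3 go.py 562 71.5 150 -1.5
python3 - <<'E'
from h import *
s=snap("scene","s10");b=cv2.resize(s[90:190,320:420][:,:,::-1],None,fx=5,fy=5,interpolation=2)
cv2.imwrite("pics/c10.png",b)
E
```

```text
time: 27.55
tool_pos: [597.6, 349.4, 55.3]
tool_rot: [0.0, 0.717, 0.697, -0.0]
ft_force: [0.6, 0.9, -0.6]
gripper_width: 1.004
grasp_force: 0.0
time: 28.75
tool_pos: [597.8, 349.7, 55.7]
tool_rot: [0.0, 0.717, 0.697, -0.0]
ft_force: [-0.3, -0.9, -0.7]
gripper_width: 0.544
grasp_force: 30.0
t 28.8 pos [597.8 349.7  55.7] ydir -1.6 tilt 0.0 F [-0.3 -0.9 -0.7] w 0.54 g 30.0 q [-0.33  0.72 -0.43  1.61  0.36  0.9  -0.92]
shift [-279.1  -28.1  -94.3] roll -0.1  shift after roll [-279.   -28.5  -94.3]
```

View pics/c10.png

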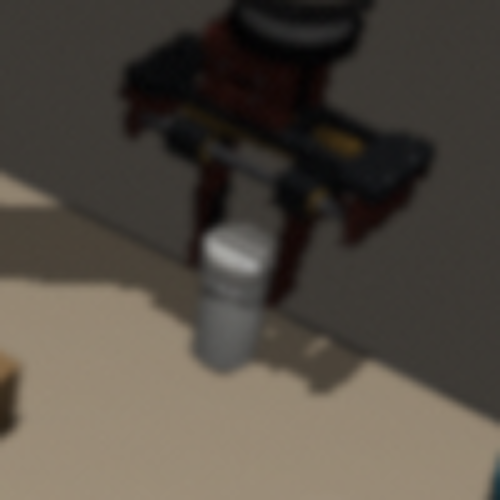

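```bash
python3 -m creep '0 0 -5 0;0 0 -15 0;0 0 -20 0;0 0 -25 0;0 0 -25 0;0 0 -15 0;0 0 -5 0;-10 0 0 0;-20 -2 0 0;-30 -4 0 0;-35 -4 0 0;-35 -4 0 0;-35 -4 0 0;-35 -4 0 0;-30 -4 0 0;-25 -2 0 0;-15 0 0 0;-9 0 0 0;0 0 0 0;0 0 0 0'; python3 go.py 562.5 71.7 56 -1.5
python3 - <<'E'
from h import *
s=snap("scene","s11");t=snap("top","t11");b=cv2.resize(s[50:250,230:430][:,:,::-1],None,fx=3,fy=3,interpolation=2)
cv2.imwrite("pics/c11.png",b)
E
```

```text
time: 30.8
tool_pos: [562.1, 72.8, 165.5]
tool_rot: [-0.0, 0.716, 0.698, 0.0]
ft_force: [-0.4, 0.9, -0.5]
gripper_width: 0.54
grasp_force: 30.0
t 30.8 pos [562.1  72.8 165.5] ydir -1.5 tilt 0.0 F [-0.4  0.9 -0.5] w 0.54 g 30.0 q [ 0.14  0.4  -0.47  1.85  0.22  0.94 -0.46]
shift [ -1.2   0.5 109.5] roll -0.0  shift after roll [ -1.2   0.5 109.5]
```

View pics/c11.png

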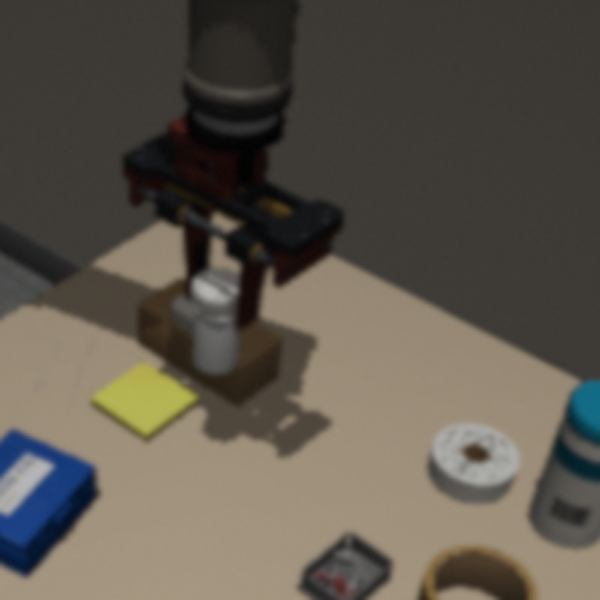

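The pot hangs upright above its place. I'll lower it.

```bash
python3 -m creep '-1 0 20 0;0 0 20 0;0 0 20 0;0 0 18 0;0 0 12 0;0 0 8 0;0 0 4 0;0 0 0 0;0 0 0 0;0 0 0 0'; python3 go.py 562.5 71.7 56 -1.5
```

```text
time: 31.9
tool_pos: [562.6, 70.7, 64.4]
tool_rot: [0.0, 0.717, 0.697, 0.001]
ft_force: [0.9, 0.1, -1.0]
gripper_width: 0.543
grasp_force: 30.0
t 31.9 pos [562.6  70.7  64.4] ydir -1.6 tilt 0.1 F [ 0.9  0.1 -1. ] w 0.54 g 30.0 q [ 0.09  0.54 -0.42  1.92  0.31  0.75 -0.54]
shift [ 1.  -0.1  8.4] roll -0.1  shift after roll [ 1.  -0.1  8.4]
```

```bash
python3 -m creep '1 0 4 0;0 0 2 0;0 0 1 0;0 0 1 0;0 0 0 0;0 0 0 0'; python3 go.py 562.5 71.7 56 -1.5;  python3 -m creep '0 0 0 0;0 0 0 0;0 0 0 0;0 0 0 0;0 0 0 0;0 0 -5 0;0 0 -20 0;0 0 -40 0;0 0 -40 0;0 0 -15 0;0 0 0 0;0 0 0 0' -1 ; python3 go.py 412 -386 180 -1.5
```

```text
time: 32.5
tool_pos: [562.1, 71.6, 55.6]
tool_rot: [0.0, 0.717, 0.697, 0.0]
ft_force: [-0.2, 0.0, -0.6]
gripper_width: 0.546
grasp_force: 30.0
t 32.5 pos [562.1  71.6  55.6] ydir -1.6 tilt 0.0 F [-0.2  0.  -0.6] w 0.55 g 30.0 q [ 0.09  0.55 -0.42  1.93  0.32  0.73 -0.55]
shift [ 0.1  0.4 -0.4] roll -0.1  shift after roll [ 0.1  0.4 -0.4]
time: 33.7
tool_pos: [561.4, 71.2, 174.7]
tool_rot: [-0.0, 0.717, 0.697, -0.001]
ft_force: [-0.1, -0.4, -0.9]
gripper_width: 1.0
grasp_force: 0.0
t 33.7 pos [561.4  71.2 174.7] ydir -1.6 tilt 0.1 F [-0.1 -0.4 -0.9] w 1.0 g 0.0 q [ 0.14  0.39 -0.48  1.84  0.22  0.96 -0.46]
shift [-461.2 -136.7   -4.9] roll -0.1  shift after roll [-461.  -137.4   -4.9]
```

```bash
python3 -m creep '-20 -5 0 0;-36 -11 0 0;-36 -11 0 0;-36 -11 0 0;-36 -11 0 0;-36 -11 0 0;-36 -11 0 0;-36 -11 0 0;-36 -11 0 0;-36 -11 0 0;-36 -11 0 0;-36 -11 0 0;-36 -11 0 0;-9 0 0 0;0 0 0 0;0 0 0 0;0 0 0 0'; python3 go.py 412 -386 74 -1.5
python3 - <<'E'
from h import *
s=snap("scene","s12");t=snap("top","t12")
for o,r,im,c in (((230,300),0,s,"scene"),):pass
a=cv2.resize(t[195:295,340:440][:,:,::-1],None,fx=4,fy=4,interpolation=2);b=cv2.resize(s[195:295,80:180][:,:,::-1],None,fx=4,fy=4,interpolation=2)
for im,cam,o in((a,"top",(340,195)),(b,"scene",(80,195))):
  for Q in(cyl([(30,102),(30,82)]),cyl([(28,0),(28,82)])):
    H=((cv2.convexHull(proj(cam,Q+[412,-386,0]).astype(np.float32))-o+.5)*4).astype(int);cv2.polylines(im,[H],1,(0,0,255),1)
cv2.imwrite("pics/c12.png",cv2.hconcat([a,b]))
E
```

```text
time: 35.4
tool_pos: [413.1, -383.4, 175.1]
tool_rot: [-0.001, 0.716, 0.698, 0.0]
ft_force: [-0.8, -0.4, -0.6]
gripper_width: 0.996
grasp_force: 0.0
t 35.4 pos [ 413.1 -383.4  175.1] ydir -1.4 tilt 0.1 F [-0.8 -0.4 -0.6] w 1.0 g 0.0 q [ 0.87  0.36 -0.29  1.86  0.13  0.94  0.5 ]
shift [ -2.8  -1.  101.1] roll 0.1  shift after roll [ -2.8  -1.  101.1]
```

View pics/c12.png

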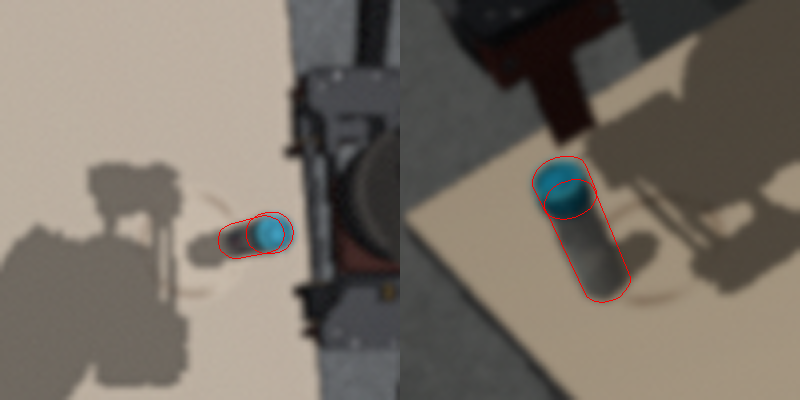

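The outline of (412,-386) matches the tube in both pictures. I'll go down to the cap and grip.

```bash
python3 -m creep '-3 -1 20 0;0 0 20 0;0 0 20 0;0 0 20 0;0 0 12 0;0 0 6 0;0 0 3 0;0 0 0 0;0 0 0 0;0 0 0 0' && python3 -m creep '0 0 0 0;0 0 0 0;0 0 0 0;0 0 0 0;0 0 0 0;0 0 0 0;0 0 0 0;0 0 0 0;0 0 0 0;0 0 0 0;0 0 0 0;0 0 0 0;0 0 0 0;0 0 0 0' 1; python3 go.py 473.5 -4 185 -1.5
```

```text
time: 36.5
tool_pos: [411.7, -388.7, 75.4]
tool_rot: [0.001, 0.717, 0.697, 0.0]
ft_force: [0.3, 0.2, -0.4]
gripper_width: 1.002
grasp_force: 0.0
time: 37.9
tool_pos: [411.3, -388.4, 74.6]
tool_rot: [-0.0, 0.717, 0.697, 0.0]
ft_force: [0.2, 0.1, -0.4]
gripper_width: 0.334
grasp_force: 30.0
t 37.9 pos [ 411.3 -388.4   74.6] ydir -1.6 tilt 0.0 F [ 0.2  0.1 -0.4] w 0.33 g 30.0 q [ 0.85  0.5  -0.26  1.93  0.19  0.74  0.45]
shift [ 386.    51.5 -110.4] roll -0.1  shift after roll [ 385.9   52.1 -110.4]
```

```bash
python3 -m creep '0 0 -5 0;0 0 -15 0;0 0 -20 0;0 0 -25 0;0 0 -20 0;0 0 -10 0;0 0 -5 0;0 0 0 0' && python3 -m creep '15 2 0 0;25 3 0 0;35 4 0 0;35 5 0 0;35 5 0 0;35 5 0 0;35 5 0 0;35 5 0 0;35 5 0 0;35 5 0 0;30 4 0 0;20 3 0 0;14 1 0 0;0 0 0 0;0 0 0 0;0 0 0 0'; python3 go.py 473.5 -5.5 75 -1.5
python3 - <<'E'
from h import *
s=snap("scene","s13");t=snap("top","t13");b=cv2.resize(s[80:280,170:370][:,:,::-1],None,fx=3,fy=3,interpolation=2)
cv2.imwrite("pics/c13.png",b)
E
```

```text
time: 38.7
tool_pos: [411.4, -388.5, 175.2]
tool_rot: [0.0, 0.717, 0.697, 0.0]
ft_force: [-0.2, 0.4, -1.0]
gripper_width: 0.335
grasp_force: 30.0
time: 40.3
tool_pos: [473.3, -6.9, 174.2]
tool_rot: [-0.0, 0.717, 0.697, -0.001]
ft_force: [0.3, -0.8, 0.3]
gripper_width: 0.334
grasp_force: 30.0
t 40.3 pos [473.3  -6.9 174.2] ydir -1.7 tilt 0.1 F [ 0.3 -0.8  0.3] w 0.33 g 30.0 q [ 0.33  0.25 -0.51  2.05  0.15  0.89 -0.29]
shift [ 1.4  0.2 99.2] roll -0.2  shift after roll [ 1.4  0.2 99.2]
```

View pics/c13.png

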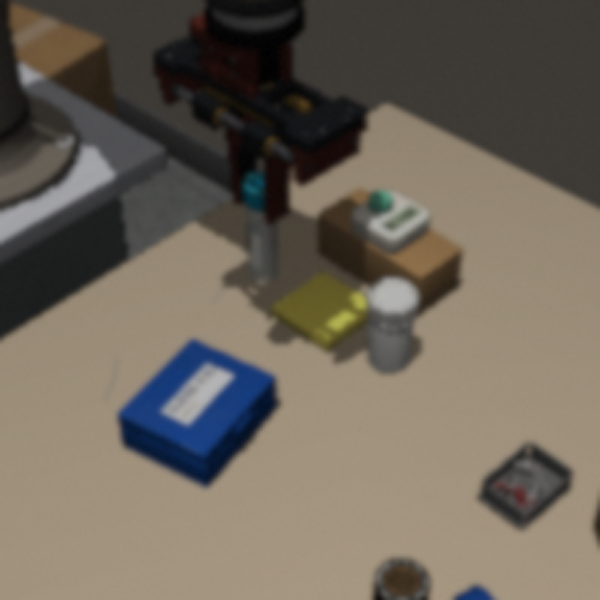

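The picture shows the tube upright in the grip, the pot standing behind the note block and the timer mid-carton. I'll lower the tube.

```bash
python3 -m creep '1 0 20 0;0 0 20 0;0 0 20 0;0 0 15 0;0 0 9 0;0 0 5 0;0 0 2 0;0 0 0 0;0 0 0 0;0 0 0 0'; python3 go.py 473.5 -5.5 74.6 -1.5
```

```text
time: 41.4
tool_pos: [474.3, -5.0, 84.2]
tool_rot: [0.0, 0.717, 0.697, 0.0]
ft_force: [0.6, -1.1, -1.3]
gripper_width: 0.336
grasp_force: 30.0
t 41.4 pos [474.3  -5.   84.2] ydir -1.6 tilt 0.1 F [ 0.6 -1.1 -1.3] w 0.34 g 30.0 q [ 0.27  0.39 -0.47  2.12  0.27  0.69 -0.4 ]
shift [-0.5 -0.8  9.6] roll -0.1  shift after roll [-0.5 -0.8  9.6]
```

```bash
python3 -m creep '0 -1 4 0;0 0 3 0;0 0 1 0;0 0 1 0;0 0 0 0;0 0 0 0'; python3 go.py 473.5 -5.5 74.6 -1.5; python3 -m creep '0 0 0 0;0 0 0 0;0 0 0 0;0 0 0 0;0 0 0 0;0 0 -5 0;0 0 -20 0;0 0 -40 0;0 0 -30 0;0 0 0 0;0 0 0 0' -1;  python3 -m creep '-20 0 0 0;-35 0 0 0;-40 0 0 0;-40 0 0 0;-40 0 0 0;-40 0 0 0;-40 0 0 0;-40 0 0 0;-20 0 0 0;0 0 0 0;0 0 0 0;0 0 0 0';python3 - <<'E'
from h import *
s=snap("scene","s14");t=snap("top","t14")
a=cv2.resize(t[180:290,190:340][:,:,::-1],None,fx=4,fy=4,interpolation=2);b=cv2.resize(s[120:230,230:380][:,:,::-1],None,fx=4,fy=4,interpolation=2)
A=-1.5*np.pi/180;R=np.array([[np.cos(A),-np.sin(A)],[np.sin(A),np.cos(A)]])
for im,cam,o in((a,"top",(190,180)),(b,"scene",(230,120))):
  for Q,l,z in((box(76,76,11),(0,0),0),(box(140,64,52),(0,95),0),(box(62,62,22),(0,95),52),(cyl([(30,102),(28,0)]),(0,-78),0),(cyl([(48,83),(42,0)]),(87,0),0)):
    P=Q.copy();P[:,:2]=(P[:,:2]+l)@R.T+[475.5,74];P[:,2]+=z
    H=((cv2.convexHull(proj(cam,P).astype(np.float32))-o+.5)*4).astype(int);cv2.polylines(im,[H],1,(0,0,255),1)
cv2.imwrite("pics/c14a.png",cv2.resize(cv2.vconcat([a,b]),None,fx=.68,fy=.68,interpolation=3))
E
```

```text
time: 42.0
tool_pos: [473.0, -4.9, 74.6]
tool_rot: [0.0, 0.717, 0.697, 0.0]
ft_force: [-0.3, 0.3, 0.3]
gripper_width: 0.335
grasp_force: 30.0
t 42.0 pos [473.   -4.9  74.6] ydir -1.6 tilt 0.0 F [-0.3  0.3  0.3] w 0.33 g 30.0 q [ 0.26  0.4  -0.46  2.13  0.28  0.67 -0.41]
shift [-0.5  0.5  0. ] roll -0.1  shift after roll [-0.5  0.5  0. ]
time: 43.1
tool_pos: [473.3, -5.1, 170.3]
tool_rot: [0.001, 0.717, 0.697, 0.0]
ft_force: [-0.6, 0.5, -0.0]
gripper_width: 1.0
grasp_force: 0.0
time: 44.3
tool_pos: [464.2, -317.9, 168.9]
tool_rot: [-0.001, 0.716, 0.698, 0.0]
ft_force: [0.1, -0.8, -0.5]
gripper_width: 1.001
grasp_force: 0.0
```

View pics/c14a.png

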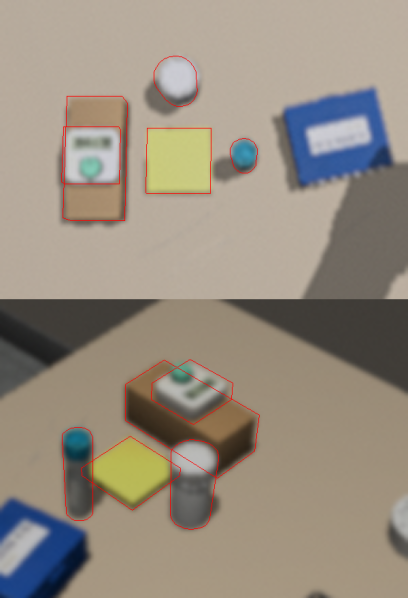

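In both views every object lies on its target outline, within a few millimetres. I'll hand in.

```bash
python3 -c "
from rig import manip
print(manip.finish_job())"
```

```text
the job is handed in; nothing more can be done
None
```

I set out the booking-in place as asked and handed the job in. The last pictures show the carton, timer, tube and pot upright and within a few millimetres of their places, but the hand-in returned no verdict.

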